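Steady the rocking feeding stand, then set the water bowl on it

ROBOT

A 7-joint arm with a two-finger parallel gripper is mounted at the origin on the work surface. World frame = base frame: x ahead of the robot, y to its left, z up, the work surface at z = 0. Lengths are in m, angles in rad, forces in N, time in s.
With the tool pointing down it reaches from about 0.4 to 0.85 m from the base axis. Payload 10.4 kg.
Tool frame: the origin (TCP) lies between the finger pads; the fingertips stand ahead of it and the grasp point (between the pads) lies 5 mm behind it (manip.tip_extent is the z of the fingertips in the tool frame, in m); z points along the fingers, y is the line along which they close (so a half turn about z gives the same grasp; the last joint's range is limited). The gripper opens to 85 mm and grips with 20 to 120 N. Pads are 22 mm wide; open, the fingers measure 114 mm over their backs; the gripper's body (76 mm by 85 mm) begins 54 mm behind the grasp point. The pads swing forward as they close: fully open they stand 13 mm farther back than shut.
Start: joints at [-1.294, 0.332, -0.065, 1.46, 0.022, 1.35, -0.088], TCP at [0.185, 0.597, 0.245] pointing down, gripper open.
Joint ranges: [-2.6, 2.6], [-0.5, 2.12], [-1.47, 1.34], [0.16, 2.42], [-1.27, 4.41], [0.06, 2.06], [-2.6, 2.6]. Speed limits (rad/s): [2.22, 2.22, 2.79, 2.79, 3.14, 3.14, 3.14].

INTERFACE

Orientations are given as a unit quaternion [x, y, z, w].
In Python, from workcell import status, viewer, manip gives the robot as it stands.
- The arm moves only by the tool play_rows, never from a script. Its argument "plan" is one flat list of numbers, 7 for each row, row after row: the turn, a rotation vector about the tool's x, y, z in degrees, then the shift along the tool's x, y, z in m, then the opening, from 0 (shut) to 1 (fully open). In form: [ax, ay, az, dx, dy, dz, grip, ax, ay, az, dx, dy, dz, grip, ...]. A call has 1 to 20 rows; each row is the pose to reach, as a shift and turn from the pose commanded when the call began, along the tool's axes at that moment; what a row does not reach only later rows make up. A row lasts 1/8 s, in which the tool goes at most 62.5 mm and 10.7 degrees, less where a joint would pass 70% of its speed; a pose out of reach is approached as far as the arm can. A call with a gripper value outside its range is refused whole. The fingers move at their own pace and stop on an object; "squeeze" is the grip in N (left out, the last holds). Time passes only in rows, so rows that repeat a pose let the fingers close. It gives the time, the measured TCP pose, the force, the opening and the grip force at its end, in the units of the state.
- status.get_obs(): the state, without advancing time (a new reading comes with each control period).
- viewer.camera(name): name is "side" or "top" or "wrist"; returns the picture (384x512x3 uint8, red, green, blue); there is no depth.
- viewer.camera_model(name): a dict with "fx", "fy", "cx", "cy" (pixels), "D" ([k1, k2, p1, p2, k3] as OpenCV has them; the pictures are not rectified), "R" (3x3) and "t" (3): a world point X has camera coordinates R X + t. Camera axes: x right, y down, z forward; pixel columns grow to the right and rows downward; lengths in m; the calibration is good to about 2 mm. A picture is of the moment at which its call begins: read the wrist's pose just before it. camera_model takes no time and is no camera call; for the wrist camera it gives the pose at the moment of the call.
- manip.hand_in(): hands the job in; it is judged then, once.
The state is a dict: "clock": time; "joint_pos": joint angles; "joint_velocities": joint speeds; "tau": joint torques, N m; "position": TCP position; "ee_rot": TCP orientation; "ft_force": force on the tool from outside, world axes, zero at the start; "torque": the same for the moment, N m; "grip_width": opening from 0.0 (shut) to 1.0 (fully open); "grasp_force": force on a finger pad.
Only numpy, scipy, OpenCV 4.12 (cv2) and the standard library are available. Lean on these libraries where they do the work, as an engineer would, in place of code of your own. Each camera call takes 0.05 s, during which the arm holds its last target. There are 200 camera calls.

TASK

The low wooden feeding stand rocks because its thumbscrew foot is screwed too far up: turn the thumbscrew until all four feet rest on the shelf and the stand no longer wobbles, and let go of it. Only then set the beige water bowl gently down, upright, on the cork disc in the middle of the stand, leaving the stand steady. Do not disturb the hide, the jar, the tray or the tongs.

Things in the scene. Friction and masses are not known exactly. Their poses are not given: they have to be found in the camera images.
- stand: Loose square stand, light wood, 1.2 kg: board 200 x 200 x 16 mm on four round-ended rubber feet (28 mm thick) at x, y = +-80 mm. Origin: middle of the board, level with the fixed feet's soles; z up, x and y along its sides. Board underside z = 40, top z = 56 mm; a cork disc 112 mm wide marks the middle. It starts tilted down towards the thumbscrew and stays leaning on it, also with the bowl on.
- thumbscrew: Screw foot at the stand's corner x = -80, y = +80 mm. Origin: its sole, on the axis; z up the axis, x along the wing. Head: upright aluminium wing 64 long (x), 16 thick (y), 36 mm high, 70 to 106 mm above the origin. Right-hand thread, 16 mm a turn, about 0.1 N m, stays put. Clockwise from above drives the foot down and lifts that corner; the head keeps its height over the shelf.
- foot_opposite (a point): Sole of the fixed foot diagonally opposite the thumbscrew, at x = 80, y = -80 mm on the stand. At the start it hangs 5 to 7 mm off the shelf, by as much as the thumbscrew's origin lies above the plane of the three fixed soles (stand's z = 0). Steady when that is 0: 0.3 to 0.45 of a turn. Turned too far, the stand rocks about the other diagonal.
- foot_a (a point): Sole of the fixed foot at x = -80, y = -80 mm on the stand.
- foot_c (a point): Sole of the fixed foot at x = 80, y = 80 mm on the stand.
- bowl: Loose round beige ceramic bowl, 0.25 to 0.5 kg, 110 mm outer diameter (100 mm at the foot), 48 mm high, upright wall 8 mm thick (inner diameter 94 mm), floor 8 mm thick. Origin: centre of its underside, z up. Starts empty and upright on the shelf beside the stand; can be pinched across the wall at the rim from above.
- hide: Bystander: loose grey resin waterfall-shaped hide, stepped, 110 x 150 x 130 mm, 0.9 kg; origin at the centre of its underside.
- jar: Bystander: loose glass jar with twist cap, 72 mm diameter, 110 mm high; origin at the centre of its underside.
- tray: Bystander: loose shallow aluminium tray, 120 x 220 x 18 mm; origin at the centre of its underside.
- tongs: Bystander: orange plastic tongs, 200 mm long, 12 mm high, lying in the tray; origin at the middle of their underside.
Things that resemble listed ones, but are neither listed nor needed, are in the scene too. Of the things like the bowl, leave any that is red; of the rest the larger one is meant.

How it is judged:
On the way:
1. the stand, let go, stands steady on all four feet (every sole within 2 mm of the shelf) before the bowl is on it (height (world z) of each of foot_a, foot_c, foot_opposite, thumbscrew below 0.002 m and contact force between the fingers and stand below 0.1 N and linear speed of stand below 0.01 m/s and (horizontal distance between bowl and stand above 0.13 m or z of bowl in the frame of stand above 0.08 m)), for 0.4 s.
At the end, for the whole second after the job is handed in: The stand is at rest with all four soles within 2 mm of the shelf; the bowl stands upright (within 0.06 rad) and at rest on the board, its centre within 25 mm of the stand's middle along each side of the board; nothing is held (height (world z) of each of foot_a, foot_c, foot_opposite, thumbscrew below 0.002 m and contact force between the fingers and stand below 0.1 N and linear speed of each of stand, bowl below 0.01 m/s and x of bowl in the frame of stand between -0.025 and 0.025 m and y of bowl in the frame of stand between -0.025 and 0.025 m and z of bowl in the frame of stand between 0.052 and 0.06 m and angle between bowl's own z axis and vertical below 0.06 rad and contact force between the fingers and bowl below 0.1 N); the robot touches nothing.
It fails at once if a bystander (hide, jar, tray, tongs) is moved by more than 30 mm (distance of any of hide, jar, tray, tongs from where it was at the start of the episode above 0.03 m).
It fails at once if the bowl is tipped by more than 0.6 rad (angle between bowl's own z axis and vertical above 0.6 rad).
It fails at once if the bowl is dropped or slammed on the stand (contact above 60 N) (contact force between bowl and stand above 60 N).
It fails at once if the stand is tipped by more than 0.25 rad (angle between stand's own z axis and vertical above 0.25 rad).
It also fails if it takes over 72 s, if anything falls off the work surface, if the arm or the gripper's body presses on something with over 40 N, if the wrist force passes 120 N, or if a joint passes its speed limit or range.

## Working session

There is one attempt and no reset: what is moved stays moved. The work goes in short steps, Python scripts to look and compute and a tool call to move; the robot and the scene stay as the last step left them, time stands still between calls to the robot, and variables do not carry over. Pictures are saved under pics/ and viewed, at most 10 in all, crops included, and the job is handed in when it is done.

Besides the shell and the picture viewer there is one more tool, called after "Call:" by a JSON object that holds its "api" and its "payload". play_rows: Moves the arm, as the interface text tells. Its arguments: {"type":"object","properties":{"plan":{"type":"array","items":{"type":"number"}},"squeeze":{"type":"number"}},"required":["plan"]}

```bash
mkdir -p pics; ls; python3 - <<'E'
from workcell import status, viewer, manip
import cv2,numpy as np
o=status.get_obs();print({k:np.round(v,3).tolist() for k,v in o.items()},manip.tip_extent)
for n in("side","top"):
    im=viewer.camera(n);cv2.imwrite(f"pics/{n}0.png",im[:,:,::-1])
    print(n,{k:np.round(v,4).tolist() for k,v in viewer.camera_model(n).items()})
E
```

```text
pics
{'clock': 0.0, 'joint_pos': [-1.294, 0.333, -0.065, 1.461, 0.022, 1.35, -0.089], 'joint_velocities': [0.001, -0.001, -0.001, 0.0, 0.001, 0.001, 0.0], 'tau': [0.0, -62.547, 0.049, -39.16, 0.016, 0.01, 0.0], 'position': [0.184, 0.597, 0.245], 'ee_rot': [0.149, 0.989, -0.001, -0.0], 'ft_force': [-0.683, -0.608, -0.277], 'torque': [0.005, -0.0, 0.032], 'grasp_force': 0.0, 'grip_width': 0.999} 0.014
side {'fx': 373.0067, 'fy': 373.0067, 'cx': 260.8644, 'cy': 202.8005, 'D': [-0.011, 0.0, 0.0, 0.0, 0.0], 'R': [[0.776, -0.6303, 0.0242], [-0.3549, -0.468, -0.8094], [0.5215, 0.6194, -0.5868]], 't': [-0.4431, 0.2631, 0.5496]}
top {'fx': 415.0252, 'fy': 415.0252, 'cx': 269.3998, 'cy': 196.6963, 'D': [-0.064, 0.0, 0.0, 0.0, 0.0], 'R': [[0.0014, -0.9997, 0.0257], [-0.9928, -0.0045, -0.1193], [0.1194, -0.0253, -0.9925]], 't': [0.0242, 0.6173, 1.0791]}
```

View pics/top0.png

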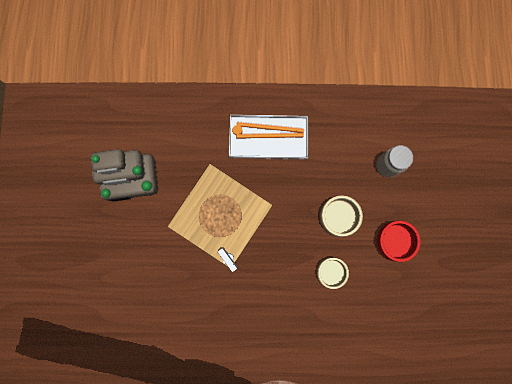

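View pics/side0.png

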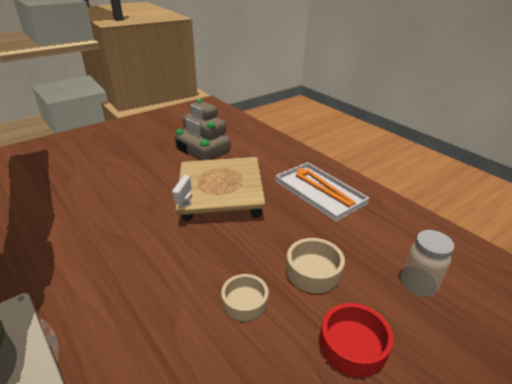

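Top view: stand's cork at (220,215), wing at (228,259), the larger beige bowl at (341,216), the small one at (333,272), red at (400,241), hide at (125,175), tray at (268,137) and jar at (397,160). Side view: wing at (182,190), bowl at (315,263).

```bash
cat > h.py <<'E'
import cv2,numpy as np
from workcell import status, viewer, manip
def ray(m,uv):
    K=np.array([[m['fx'],0,m['cx']],[0,m['fy'],m['cy']],[0,0,1]])
    p=cv2.undistortPoints(np.array(uv,float).reshape(-1,1,2),K,np.array(m['D'],float)).reshape(-1,2)
    R=np.array(m['R']);t=np.array(m['t'])
    return -R.T@t, np.c_[p,np.ones(len(p))]@R
def plane(m,uv,z):
    c,d=ray(m,uv); return c+d*((z-c[2])/d[:,2])[:,None]
def blobs(mask,amin=60):
    cs,_=cv2.findContours(mask.astype(np.uint8),cv2.RETR_EXTERNAL,cv2.CHAIN_APPROX_NONE)
    return [c for c in cs if cv2.contourArea(c)>amin]
E
python3 - <<'E'
from h import *
np.set_printoptions(precision=4,suppress=True)
im=cv2.imread('pics/top0.png');m=viewer.camera_model('top')
hsv=cv2.cvtColor(im,cv2.COLOR_BGR2HSV);H,S,V=cv2.split(hsv)
print('cam',ray(m,[[0,0]])[0])
w=(S<60)&(V>140);w[:240]=0;w[280:]=0;w[:,:205]=0;w[:,250:]=0
for c in blobs(w,20):
    r=cv2.minAreaRect(c);print('wing',r); b=plane(m,cv2.boxPoints(r),.106);print(b[:,:2],b.mean(0))
# cork + board
b=(H>8)&(H<28)&(S>60)&(V>115);b[:160]=0;b[275:]=0;b[:,:160]=0;b[:,280:]=0
for c in blobs(b,2000):
    r=cv2.minAreaRect(c);p=plane(m,cv2.boxPoints(r),.053);print('board',r,'\n',p,p.mean(0),np.linalg.norm(np.diff(p,axis=0),axis=1))
y=(H>18)&(H<36)&(S<110)&(V>150);y[:190]=0;y[:,:300]=0
for c in blobs(y,200):
    e=cv2.fitEllipse(c);p=plane(m,[e[0]],.048);q=plane(m,c.reshape(-1,2),.048);print('bowl',e,p,cv2.minEnclosingCircle(q[:,:2].astype(np.float32)))
E
```

```text
cam [0.484  0.0543 1.1441]
wing ((228.300048828125, 259.10003662109375), (24.59674835205078, 12.074767112731934), 63.43495178222656)
[[0.4732 0.1565]
 [0.4866 0.1299]
 [0.4326 0.1021]
 [0.4194 0.1286]] [0.453  0.1293 0.106 ]
board ((224.3461151123047, 218.73077392578125), (87.36528015136719, 76.27127838134766), 33.6900634765625) 
 [[ 0.5361  0.2952  0.053 ]
 [ 0.7057  0.1874  0.053 ]
 [ 0.5767 -0.0065  0.053 ]
 [ 0.4113  0.1036  0.053 ]] [0.5575 0.1449 0.053 ] [0.201  0.2329 0.1987]
bowl ((332.9429626464844, 272.93304443359375), (29.92422866821289, 30.21836280822754), 156.86557006835938) [[ 0.4152 -0.1407  0.048 ]] ((0.4152965247631073, -0.14092348515987396), 0.04056520760059357)
bowl ((341.68218994140625, 215.557373046875), (38.86882400512695, 39.91499328613281), 147.19638061523438) [[ 0.5661 -0.1664  0.048 ]] ((0.566454291343689, -0.16662897169589996), 0.05440589413046837)
```

Call:
{"api": "play_rows", "payload": {"plan": [0,0,-44,-0.394,-0.368,0.02,1,0,0,-44,-0.394,-0.368,0.02,1,0,0,-44,-0.394,-0.368,0.02,1,0,0,-44,-0.394,-0.368,0.02,1,0,0,-44,-0.394,-0.368,0.02,1,0,0,-44,-0.394,-0.368,0.02,1,0,0,-44,-0.394,-0.368,0.02,1,0,0,-44,-0.394,-0.368,0.02,1,0,0,-44,-0.394,-0.368,0.02,1,0,0,-44,-0.394,-0.368,0.02,1,0,0,-44,-0.394,-0.368,0.02,1,0,0,-44,-0.394,-0.368,0.02,1]}}

```text
clock: 1.6
position: [0.4518, 0.1305, 0.2252]
ee_rot: [-0.233, 0.972, 0.0, -0.0]
ft_force: [-0.3, 0.2, 0.2]
grip_width: 1.001
grasp_force: 0.0
```

```bash
python3 - <<'E'
from h import *
np.set_printoptions(precision=4,suppress=True)
o=status.get_obs();print(o['position'],o['ee_rot'],o['joint_pos'],o['clock'])
im=viewer.camera('wrist');m=viewer.camera_model('wrist');cv2.imwrite('pics/w1.png',im[:,:,::-1])
print(m);im=im[:,:,::-1].copy()
H,S,V=cv2.split(cv2.cvtColor(im,cv2.COLOR_BGR2HSV))
for c in blobs((S<50)&(V>150),300):
    r=cv2.minAreaRect(c);p=plane(m,cv2.boxPoints(r),.106);print(r,'\n',p,p.mean(0))
E
```

```text
[0.4518 0.1305 0.2252] [-0.2331  0.9725  0.0001 -0.0001] [-0.6742 -0.0093  0.2964  1.8959  0.0026  1.2547  1.6625] 1.6
{'fx': 330.13116863828697, 'fy': 330.13116863828697, 'cx': 256.78783804333085, 'cy': 193.38222311059297, 'D': array([-0.0277,  0.    ,  0.    ,  0.    ,  0.    ]), 'R': array([[-0.4527,  0.8916,  0.0007],
       [ 0.8523,  0.4325,  0.2942],
       [ 0.262 ,  0.1338, -0.9557]]), 't': array([ 0.0889, -0.4747,  0.2231])}
((19.5, 308.0), (28.0, 39.0), 90.0) 
 [[ 0.6395 -0.0292  0.106 ]
 [ 0.623   0.0022  0.106 ]
 [ 0.6521  0.01    0.106 ]
 [ 0.6693 -0.0224  0.106 ]] [ 0.6459 -0.0099  0.106 ]
((258.5, 191.5), (77.0, 31.0), 90.0) 
 [[0.4304 0.1071 0.106 ]
 [0.4198 0.1279 0.106 ]
 [0.4754 0.1573 0.106 ]
 [0.4868 0.1349 0.106 ]] [0.4531 0.1318 0.106 ]
((20.5, 23.0), (46.0, 41.0), 90.0) 
 [[ 0.4105 -0.0868  0.106 ]
 [ 0.3982 -0.0611  0.106 ]
 [ 0.4262 -0.0524  0.106 ]
 [ 0.4391 -0.079   0.106 ]] [ 0.4185 -0.0698  0.106 ]
```

View pics/w1.png

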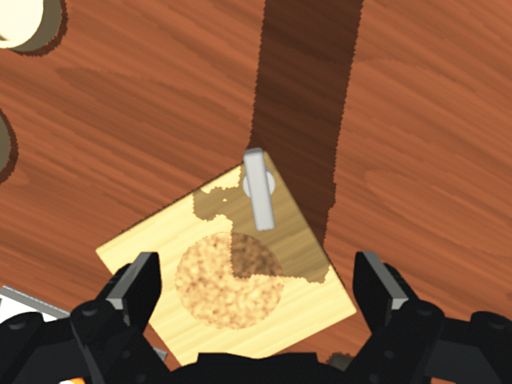

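The wrist view shows the wing from (254,155) to (265,229), about 8° off the image vertical, over the stand's corner. I'll look at it enlarged.

```bash
python3 - <<'E'
import cv2
im=cv2.imread('pics/w1.png')[135:245,215:305]
cv2.imwrite('pics/w1c.png',cv2.resize(im,None,fx=5,fy=5,interpolation=cv2.INTER_NEAREST))
E
```

```text
(no output)
```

View pics/w1c.png

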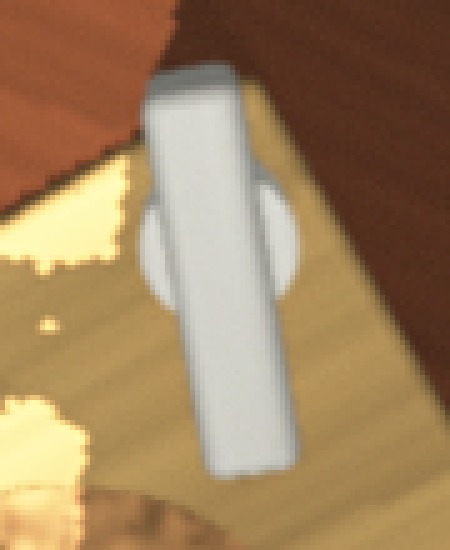

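Top face corners in crop: (147,100), (238,92), (298,465), (210,475).

```bash
python3 - <<'E'
from h import *
np.set_printoptions(precision=4,suppress=True)
m=viewer.camera_model('wrist')
uv=np.array([(147,100),(238,92),(298,465),(210,475)])/5+[215,135]
p=plane(m,uv,.105);print(p,p.mean(0))
d=(p[2]+p[3]-p[0]-p[1])/2;print(np.linalg.norm(d),np.degrees(np.arctan2(d[1],d[0])),np.linalg.norm(p[0]-p[1]))
o=status.get_obs();from scipy.spatial.transform import Rotation as R
T=R.from_quat(o['ee_rot']).as_matrix();print(T,T.T@(p.mean(0)-o['position']))
E
```

```text
[[0.4314 0.1087 0.105 ]
 [0.4241 0.1205 0.105 ]
 [0.474  0.1571 0.105 ]
 [0.4821 0.1452 0.105 ]] [0.4529 0.1329 0.105 ]
0.06216441849045282 36.00616226934764 0.013857589445279051
[[-0.8914 -0.4532 -0.0002]
 [-0.4532  0.8914  0.0001]
 [ 0.0001  0.0002 -1.    ]] [-0.0021  0.0017  0.1202]
```

Call:
{"api": "play_rows", "payload": {"plan": [0,0,-9,-0.002,0.002,0.06,1,0,0,-9,-0.002,0.002,0.1,1,0,0,-9,-0.002,0.002,0.125,0.7,0,0,-9,-0.002,0.002,0.135,0.6,0,0,-9,-0.002,0.002,0.135,0.5,0,0,-9,-0.002,0.002,0.135,0.4,0,0,-9,-0.002,0.002,0.135,0.3,0,0,-9,-0.002,0.002,0.135,0.1,0,0,-9,-0.002,0.002,0.135,0.1,0,0,-9,-0.002,0.002,0.135,0.1,0,0,-9,-0.002,0.002,0.135,0.1], "squeeze": 40}}

```text
clock: 3.02
position: [0.4538, 0.1316, 0.0912]
ee_rot: [-0.308, 0.952, -0.0, 0.001]
ft_force: [-1.4, -2.0, 6.3]
grip_width: 0.181
grasp_force: 39.8
```

Call:
{"api": "play_rows", "payload": {"plan": [0,0,9,0,0,0,0.1,0,0,18,-0.0005,0,0,0.1,0,0,27,-0.001,-0.0005,0,0.1,0,0,36,-0.001,-0.0005,0,0.1,0,0,45,-0.0015,-0.001,0,0.1,0,0,54,-0.002,-0.001,0,0.1,0,0,63,-0.002,-0.001,0,0.1,0,0,72,-0.0025,-0.001,0,0.1,0,0,81,-0.003,-0.001,0,0.1,0,0,90,-0.003,-0.0015,0,0.1,0,0,99,-0.0035,-0.0015,0,0.1,0,0,108,-0.004,-0.0015,0,0.1,0,0,117,-0.004,-0.002,0,0.1,0,0,126,-0.0045,-0.002,0,0.1,0,0,135,-0.0045,-0.002,0,0.1,0,0,135,-0.0045,-0.002,0,0.1,0,0,135,-0.0045,-0.002,0,0.1]}}

```text
clock: 5.15
position: [0.4576, 0.1319, 0.0909]
ee_rot: [0.762, 0.648, -0.001, -0.0]
ft_force: [-6.1, -5.6, 11.3]
grip_width: 0.178
grasp_force: 41.6
```

```bash
python3 - <<'E'
from h import *
o=status.get_obs();print(o['joint_pos'],o['torque'])
im=viewer.camera('side')[:,:,::-1];cv2.imwrite('pics/s2.png',im)
a=cv2.imread('pics/side0.png')[145:230,160:285];b=im[145:230,160:285]
cv2.imwrite('pics/s2c.png',cv2.resize(np.vstack([a,b]),None,fx=3.5,fy=3.5,interpolation=cv2.INTER_CUBIC))
E
```

```text
[-0.86595555  0.16873546  0.53057161  2.04175139 -0.10422066  0.9579979
 -0.44284374] [-0.88537544  1.24331917 -0.07366908]
```

View pics/s2c.png

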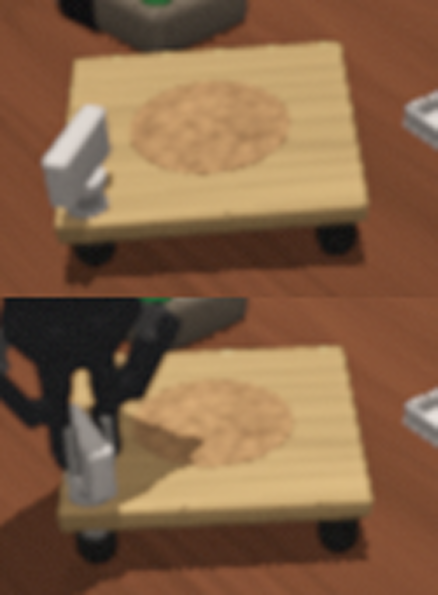

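The bottom half shows the board's near edge level now and the screw foot extended (crop at (95,540)), the wing turned as commanded. Release and rise.

Call:
{"api": "play_rows", "payload": {"plan": [0,0,0,0,0,0,0.3,0,0,0,0,0,0.6,0,0,0,0,0,0.8,0,0,0,0,0,0.8,0,0,0,0,0,-0.04,0.8,0,0,0,0,0,-0.1,0.8,0,0,0,-0.03,-0.03,-0.15,0.8,0,0,0,-0.09,-0.03,-0.16,0.8,0,0,0,-0.15,-0.03,-0.16,0.8,0,0,0,-0.2,-0.03,-0.16,0.8,0,0,0,-0.2,-0.03,-0.16,0.8]}}

```text
invalid input
```

```bash
python3 - <<'E'
from h import *
np.set_printoptions(precision=4,suppress=True)
T=viewer.camera('top')[:,:,::-1].copy();S_=viewer.camera('side')[:,:,::-1].copy()
cv2.imwrite('pics/top3.png',T);cv2.imwrite('pics/side3.png',S_)
cv2.imwrite('pics/3.png',np.vstack([cv2.resize(T[150:290,150:290],(560,300),interpolation=cv2.INTER_CUBIC) if 0 else cv2.resize(T[155:285,155:375],None,fx=2.5,fy=2.5,interpolation=cv2.INTER_CUBIC)[:,:550],cv2.resize(S_[140:235,160:297],(550,275*38//38),interpolation=cv2.INTER_CUBIC)]))
o=status.get_obs();print(o['position'],o['ee_rot'],o['joint_pos'],o['clock'],o['ft_force'])
E
```

```text
[0.4575 0.1319 0.0909] [ 0.7618  0.6478 -0.0007 -0.0003] [-0.8658  0.1687  0.5305  2.0418 -0.1042  0.958  -0.4427] 5.3 [-7.5157 -5.8198 10.4045]
```

View pics/3.png

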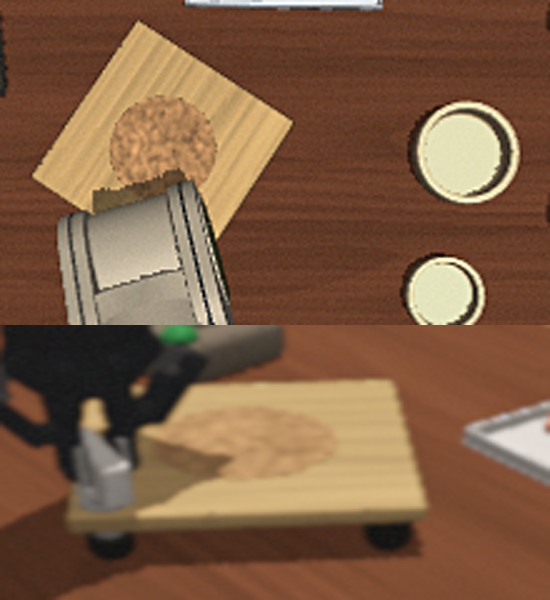

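That call was refused because two rows had 8 numbers; the arm is still gripping the wing. I'll repeat it with the rows corrected.

Call:
{"api": "play_rows", "payload": {"plan": [0,0,0,0,0,0,0.3,0,0,0,0,0,0,0.6,0,0,0,0,0,0,0.8,0,0,0,0,0,0,0.8,0,0,0,0,0,-0.04,0.8,0,0,0,0,0,-0.1,0.8,0,0,0,-0.03,-0.03,-0.15,0.8,0,0,0,-0.09,-0.03,-0.16,0.8,0,0,0,-0.15,-0.03,-0.16,0.8,0,0,0,-0.2,-0.03,-0.16,0.8,0,0,0,-0.2,-0.03,-0.16,0.8]}}

```text
clock: 6.68
position: [0.396, -0.0628, 0.2505]
ee_rot: [0.763, 0.646, 0.001, -0.0]
ft_force: [0.0, -0.0, 0.5]
grip_width: 0.798
grasp_force: 0.0
```

```bash
python3 - <<'E'
from h import *
np.set_printoptions(precision=4,suppress=True)
T=viewer.camera('top')[:,:,::-1].copy();S_=viewer.camera('side')[:,:,::-1].copy()
cv2.imwrite('pics/top3.png',T);cv2.imwrite('pics/side3.png',S_)
cv2.imwrite('pics/4.png',np.vstack([cv2.resize(T[155:285,155:375],None,fx=2.5,fy=2.5,interpolation=cv2.INTER_CUBIC)[:,:550],cv2.resize(S_[140:235,160:297],(550,275),interpolation=cv2.INTER_CUBIC)]))
o=status.get_obs();print(o['position'],o['ee_rot'],o['joint_pos'],o['clock'],o['ft_force'])
E
```

```text
[ 0.3965 -0.0595  0.2504] [ 0.7616  0.648   0.0005 -0.0002] [-0.7731 -0.3007  0.6858  2.0215  0.1922  1.3589 -0.3113] 6.775 [-0.6803  0.318  -0.3346]
```

View pics/4.png

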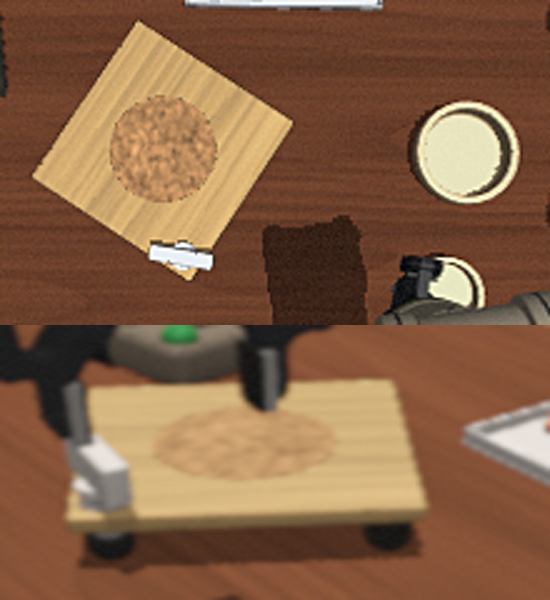

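The side view shows the board level, the wing free and turned 135°; top view shows cork centre at crop (163,148) → (220.2,214.2), bowl undisturbed.

```bash
cat > mv.py <<'E'
from h import *
from scipy.spatial.transform import Rotation as R
np.set_printoptions(precision=4,suppress=True)
def rel(X):
    o=status.get_obs();return R.from_quat(o['ee_rot']).inv().apply(np.array(X)-o['position'])
E
python3 - <<'E'
from mv import *
im=cv2.imread('pics/top3.png');m=viewer.camera_model('top')
H,S,V=cv2.split(cv2.cvtColor(im,cv2.COLOR_BGR2HSV))
b=((H>8)&(H<28)&(S>60)&(V>115)).astype(np.uint8);b[:158]=0;b[275:]=0;b[:,:160]=0;b[:,280:]=0
c=max(blobs(cv2.morphologyEx(b,cv2.MORPH_CLOSE,np.ones((7,7))),1000),key=cv2.contourArea)
q=plane(m,c.reshape(-1,2),.056)[:,:2].astype(np.float32);print('board',cv2.minAreaRect(q))
print('cork',plane(m,[(220.2,214.2)],.056))
y=(H>18)&(H<36)&(S<110)&(V>150);y[:190]=0;y[245:]=0;y[:,:300]=0;y[:,368:]=0
c=max(blobs(y,200),key=cv2.contourArea);q=plane(m,c.reshape(-1,2),.048)[:,:2].astype(np.float32)
bc=np.array(cv2.minEnclosingCircle(q)[0]);print('bowl',cv2.minEnclosingCircle(q))
o=status.get_obs();T=R.from_quat(o['ee_rot']).as_matrix();print(T[:,1])
g=bc+.051*T[:2,1]/np.linalg.norm(T[:2,1]);print(g,rel([*g,.13]),rel([*g,.031]))
E
```

```text
board ((0.5758758187294006, 0.1580820232629776), (0.2846541404724121, 0.3133605122566223), 0.2532781660556793)
cork [[0.5681 0.1555 0.056 ]]
bowl ((0.5660054683685303, -0.16670545935630798), 0.05419069901108742)
[ 0.9871 -0.1601  0.0003]
[ 0.6163 -0.1749] [-0.0788  0.2354  0.1204] [-0.0789  0.2354  0.2194]
```

Call:
{"api": "play_rows", "payload": {"plan": [0,0,0,-0.079,0.235,0.08,0.6,0,0,0,-0.079,0.235,0.08,0.6,0,0,0,-0.079,0.235,0.08,0.6,0,0,0,-0.079,0.235,0.08,0.6,0,0,0,-0.079,0.235,0.1,0.6,0,0,0,-0.079,0.235,0.12,0.6,0,0,0,-0.079,0.235,0.12,0.6,0,0,0,-0.079,0.235,0.12,0.6]}}

```text
clock: 7.78
position: [0.6161, -0.1741, 0.1315]
ee_rot: [0.761, 0.649, 0.001, 0.0]
ft_force: [0.2, 0.1, 0.6]
grip_width: 0.601
grasp_force: 0.0
```

```bash
python3 - <<'E'
from mv import *
print(rel([.6163,-.1749,.031]))
cv2.imwrite('pics/w5.png',viewer.camera('wrist')[:,:,::-1])
E
```

```text
[-0.0008  0.0002  0.1005]
```

View pics/w5.png

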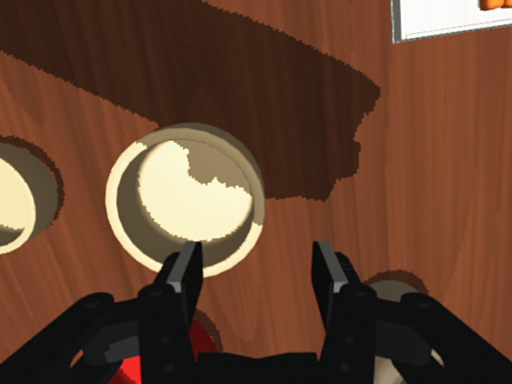

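The bowl's far wall, at (258,195), lies midway between the fingers (columns 190 and 325), so the aim is right. Descend and pinch.

Call:
{"api": "play_rows", "payload": {"plan": [0,0,0,-0.001,0,0.04,0.6,0,0,0,-0.001,0,0.075,0.6,0,0,0,-0.001,0,0.095,0.6,0,0,0,-0.001,0,0.1,0.5,0,0,0,-0.001,0,0.1,0.4,0,0,0,-0.001,0,0.1,0.3,0,0,0,-0.001,0,0.1,0.2,0,0,0,-0.001,0,0.1,0.1,0,0,0,-0.001,0,0.1,0,0,0,0,-0.001,0,0.1,0,0,0,0,-0.001,0,0.1,0,0,0,0,-0.001,0,0.1,0], "squeeze": 80}}

```text
clock: 9.32
position: [0.6163, -0.1761, 0.0311]
ee_rot: [0.761, 0.648, 0.001, 0.0]
ft_force: [-1.7, 1.4, 6.3]
grip_width: 0.091
grasp_force: 78.3
```

Call:
{"api": "play_rows", "payload": {"plan": [0,0,0,0,0,-0.01,0,0,0,0,0,0,-0.03,0,0,0,0,0,0,-0.07,0,0,0,0,0,0,-0.11,0,0,0,0,0.02,0,-0.12,0,0,0,0,0.05,-0.01,-0.12,0,0,0,0,0.09,-0.02,-0.12,0,0,0,0,0.13,-0.02,-0.12,0,0,0,0,0.17,-0.03,-0.12,0,0,0,0,0.21,-0.03,-0.12,0,0,0,0,0.25,-0.04,-0.12,0,0,0,0,0.28,-0.045,-0.12,0,0,0,0,0.305,-0.05,-0.12,0,0,0,0,0.319,-0.051,-0.12,0,0,0,0,0.319,-0.051,-0.1,0,0,0,0,0.319,-0.051,-0.085,0,0,0,0,0.319,-0.051,-0.085,0,0,0,0,0.319,-0.051,-0.085,0]}}

```text
clock: 11.58
position: [0.6165, 0.1459, 0.1154]
ee_rot: [0.762, 0.648, -0.0, 0.0]
ft_force: [0.8, 0.3, -5.1]
grip_width: 0.092
grasp_force: 79.3
```

```bash
python3 - <<'E'
from mv import *
o=status.get_obs();print(o['position'],o['ft_force'],o['grip_width'],o['torque'])
T=viewer.camera('top')[:,:,::-1].copy();S_=viewer.camera('side')[:,:,::-1].copy()
cv2.imwrite('pics/top6.png',T);cv2.imwrite('pics/side6.png',S_)
cv2.imwrite('pics/6.png',np.vstack([cv2.resize(T[150:285,150:310],(560,300)),cv2.resize(S_[110:235,160:297],(560,300),interpolation=cv2.INTER_CUBIC)]))
E
```

```text
[0.6165 0.1459 0.1154] [ 0.7525  0.3092 -5.1355] 0.09219718210565646 [-0.0462 -0.1647 -0.0322]
```

View pics/6.png

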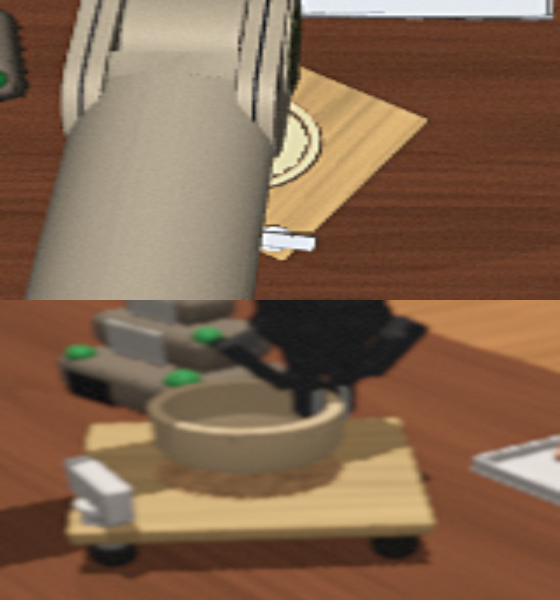

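The bowl hangs upright above the cork disc (side crop: bowl (250,425), cork below it). Lower slowly.

Call:
{"api": "play_rows", "payload": {"plan": [0,0,0,0,0,0.008,0,0,0,0,0,0,0.015,0,0,0,0,0,0,0.02,0,0,0,0,0,0,0.023,0,0,0,0,0,0,0.024,0,0,0,0,0,0,0.025,0,0,0,0,0,0,0.026,0,0,0,0,0,0,0.026,0]}}

```text
clock: 12.68
position: [0.6163, 0.1469, 0.0893]
ee_rot: [0.761, 0.648, 0.0, -0.0]
ft_force: [-0.5, -0.2, -4.3]
grip_width: 0.088
grasp_force: 79.1
```

Call:
{"api": "play_rows", "payload": {"plan": [0,0,0,0,0,0.001,0,0,0,0,0,0,0.001,0,0,0,0,0,0,0.002,0,0,0,0,0,0,0.002,0]}}

```text
clock: 13.18
position: [0.6163, 0.1468, 0.0873]
ee_rot: [0.761, 0.648, 0.0, 0.0]
ft_force: [0.1, 0.3, -3.4]
grip_width: 0.091
grasp_force: 79.2
```

Call:
{"api": "play_rows", "payload": {"plan": [0,0,0,0,0,0.0005,0,0,0,0,0,0,0.001,0,0,0,0,0,0,0.001,0,0,0,0,0,0,0.001,0]}}

```text
clock: 13.68
position: [0.6166, 0.1468, 0.0868]
ee_rot: [0.761, 0.648, 0.0, 0.0]
ft_force: [-0.2, -0.5, 4.8]
grip_width: 0.093
grasp_force: 80.2
```

Call:
{"api": "play_rows", "payload": {"plan": [0,0,0,0,0,0,0.1,0,0,0,0,0,0,0.2,0,0,0,0,0,0,0.3,0,0,0,0,0,0,0.4,0,0,0,0,0,0,0.5,0,0,0,0,0,0,0.5,0,0,0,0,0,-0.02,0.5,0,0,0,0,0,-0.06,0.5,0,0,0,0,0,-0.11,0.5,0,0,0,0,0,-0.16,0.5,0,0,0,-0.06,0,-0.16,0.5,0,0,0,-0.12,0,-0.16,0.5,0,0,0,-0.18,0,-0.16,0.5,0,0,0,-0.24,0,-0.16,0.5,0,0,0,-0.28,0,-0.16,0.5,0,0,0,-0.28,0,-0.16,0.5,0,0,0,-0.28,0,-0.16,0.5], "squeeze": 20}}

```text
clock: 15.8
position: [0.5719, -0.1291, 0.2471]
ee_rot: [0.761, 0.648, 0.001, 0.0]
ft_force: [0.2, -0.2, 0.0]
grip_width: 0.5
grasp_force: 0.0
```

```bash
python3 - <<'E'
from mv import *
o=status.get_obs();print(o['position'],o['ft_force'],o['clock'])
T=viewer.camera('top')[:,:,::-1].copy();S_=viewer.camera('side')[:,:,::-1].copy()
m=viewer.camera_model('top');H,S,V=cv2.split(cv2.cvtColor(T,cv2.COLOR_BGR2HSV))
y=((H>18)&(H<36)&(S<75)&(V>150)).astype(np.uint8);y[:185]=0;y[245:]=0;y[:,:185]=0;y[:,260:]=0
c=max(blobs(y,100),key=cv2.contourArea);q=plane(m,c.reshape(-1,2),.104)[:,:2].astype(np.float32);print('bowl',cv2.minEnclosingCircle(q))
cv2.imwrite('pics/7.png',np.vstack([cv2.resize(T[150:285,150:310],(560,300)),cv2.resize(S_[110:235,160:297],(560,300),interpolation=cv2.INTER_CUBIC)]))
E
```

```text
[ 0.5719 -0.1291  0.2471] [ 0.1654 -0.1654  0.0216] 15.8
bowl ((0.5653700828552246, 0.15284213423728943), 0.05375858396291733)
```

View pics/7.png

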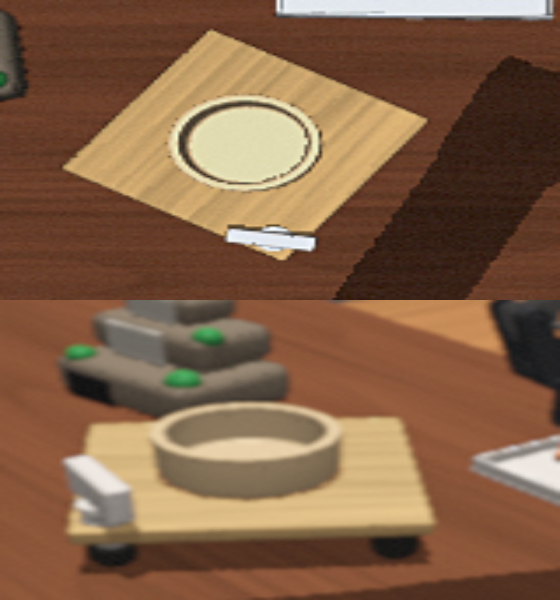

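The bowl stands upright at (0.565, 0.153), within 4 mm of the stand's middle, which is well inside the 25 mm limit. The stand is level and the arm is clear, so I'm handing in.

```bash
python3 -c "
from workcell import manip
print(manip.hand_in())"
```

```text
the job is handed in; nothing more can be done
None
```

I turned the thumbscrew 135° clockwise and let go, then set the beige bowl upright about 4 mm from the stand's middle and handed the job in. The stand looks level in the camera views; I didn't measure each foot's height, but 135° is about 6 mm of travel, mid-range for the 5 to 7 mm gap given. The hand-in returned no verdict.

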